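Hold the check weight ready over the scale pan

ROBOT

A 6-joint arm with a two-finger parallel gripper is mounted at the origin on a cart in front of the work surface, level with it; the furniture and walls round the work are solid. World frame = base frame: x ahead of the robot, y to its left, z up, the work surface at z = 0. Lengths are in m, angles in degrees, forces in N, time in s.
With the tool pointing down it reaches from about 0.3 to 0.775 m from the base axis. Payload 14.6 kg.
Tool frame: the origin (TCP) lies midway between the tips of the shut fingers; the grasp point (between the pads) lies robot.grasp_offset behind it (robot.grasp_offset is the distance from the TCP to the grasp point, in m); z points along the fingers, y is the direction in which the jaws open and shut (so a half turn about z gives the same grasp; the last joint's range is limited). The gripper opens to 94 mm and grips with 3 to 60 N. Pads are 16 mm wide; open, the fingers measure 119 mm over their backs; the gripper's body (75 mm by 177 mm) begins 78 mm behind the grasp point.
Start: joints at [-70.967, 17.183, 87.147, -0, 75.671, -3.816], TCP at [0.214, -0.507, 0.205] pointing down, gripper open.
Joint ranges: [-173.82, 173.82], [-45.26, 126.66], [13.44, 144.39], [-59.66, 239.66], [0, 175.72], [-146.38, 146.38]. Speed limits (degrees/s): [127.2, 127.2, 147.25, 180, 180, 180].

INTERFACE

Orientations are given as [roll, pitch, yaw] about the fixed x, y, z axes, in that order (R = Rz(yaw) Ry(pitch) Rx(roll)).
In Python, from station import readout, eyes, job, robot gives the robot as it stands.
- The arm moves only by the tool move_arm, never from a script. Its argument "moves" is a list that holds one entry, the list of rows, each a list of 4 numbers: the shift along the tool's x, y, z in m, then the turn about the tool's z in degrees. In form: [[[dx, dy, dz, roll], ...]]. A call has 1 to 5 rows; each row shifts and turns the commanded pose from where the row before left it, along the tool's axes as they then stand; what a row does not reach is not made up. A row lasts 1/12 s, in which the tool goes at most 41.7 mm and 7.16 degrees, less where a joint would pass 70% of its speed; a pose out of reach is approached as far as the arm can. A call with a gripper value outside its range is refused whole. "gripper" is the closure, from 0 (fully open) to 1 (shut), set as the call begins (left out, the last holds). The fingers move at their own pace and stop on an object; the grip force is fixed at half the most. Time passes only in rows, so rows that do not move let the fingers close. It gives the time, the measured TCP pose, the force and the opening at its end, in the units of the state.
- readout.get_obs(): the state, without advancing time (a new reading comes with each control period).
- eyes.snapshot(name): name is "scene" or "top" or "wrist"; returns a dict with "img" (480x640x3 uint8, red, green, blue), "intrinsics" (3x3 intrinsics, pixels), "view" (4x4, takes a point from world to camera coordinates); the wrist camera has in their place "tool_from_camera" (4x4, takes a point from camera to tool coordinates, whose origin is the TCP and whose axes are the flange's). Camera axes: x right, y up, looking along -z (the intrinsics and any distortion apply to the point x, -y, -z); pixel columns grow to the right and rows downward; lengths in m; the calibration is good to about 2 mm. A picture is of the moment at which its call begins: read the wrist's pose just before it. There is no depth.
- job.close_job(): hands the job in, once; it reports no verdict.
The state is a dict: "clock": time; "qpos": joint angles; "qd": joint speeds; "tau": joint torques, N m; "eef_pos": TCP position; "orientation": TCP orientation; "ft_force": force on the tool from outside, world axes, zero at the start; "ft_torque": the same for the moment, N m; "opening": finger opening in m.
Only numpy, scipy, OpenCV 4.12 (cv2) and the standard library are available. Lean on these libraries where they do the work, as an engineer would, in place of code of your own. Each camera call takes 0.05 s, during which the arm holds its last target. There are 200 camera calls.

TASK

Get the daily scale check ready: open the scale's hinged cover all the way and lay it gently back on its stop. Then pick up the bigger of the two check weights, lift it over the row of cans and hold it upright just above the middle of the scale's pan, about a centimetre up and without ever touching the scale with it; do not knock the cans or the smaller weight. The job finishes with the weight still held there in the gripper, hovering, not put down.

Things in the scene. Friction and masses are not known exactly. Their poses are not given: they have to be found in the camera images.
- scale: check scale, fixed to the table: grey box with its top 48 mm above the table, 150 mm along its own x and 200 mm along its own y (from -75 to +125 mm). Origin on the table surface under the middle of the pan; own +x points from the front (handle side) to the hinge at the back, own +y to the display strip with small keys at its left, z up
- scale_pan (a point): centre of the top face of the scale's round steel pan, 100 mm in diameter, 52 mm above the table; axes as the scale's
- scale_cover (a joint): angle of the scale's flat cover (112 x 124 x 5 mm plate): 0 = closed, lying level over the pan; grows as its front edge is lifted; 2.05 rad = fully open, leaning back past vertical on its stop. Stiff hinge (friction about 0.25 N m, so about 2 N at the handle bar): stays where it is left. It may start a little open, up to 0.25 rad
- cover_bar (a point): middle of the cover's handle: a round steel bar, 10 mm in diameter, 84 mm long, parallel to the hinge, on two 8 mm stalks in front of the cover's front edge; 42 mm free gap between bar centre and cover edge, nothing beneath it but the table, 66 mm below when closed. It can be pinched from above across the bar (one finger in the gap) and turns between the fingers as the cover swings. Bar centre is 160 mm from the hinge line. Site axes are the cover's: y along the bar
- cover_hinge (a point): middle of the cover's hinge line, 66 mm above the table, 68 mm behind the pan centre; y along the hinge line
- big_weight: the bigger check weight: steel, round, 38 mm in diameter and 61 mm high, 0.5 kg, upright with a knob on top; for gripping it behaves as a plain 38 mm cylinder over its full height. Origin at the centre of its underside, z up along its axis
- small_weight: the smaller check weight: same shape, 30 mm in diameter and 49 mm high, 0.26 kg; stays where it is. Origin at the centre of its underside. The two weights stand to the right of the can row, about 120 mm apart, which is nearer varies
- can_tray: low steel tray fixed to the table between the weights and the scale, 250 mm along its own x (pointing away from the robot), 84 mm wide, 22 mm high. It holds the row of three cans. Origin at the centre of its underside
- can_a: full sealed can, 71 mm in diameter, 107 mm high, its top 111 mm above the table; the one of the row nearest the robot. Origin at the centre of its underside
- can_b: the same, middle can of the row
- can_c: the same, far can of the row
Things that resemble listed ones, but are neither listed nor needed, are in the scene too. What is shaped like the big_weight but purple is not meant.

How it is judged (in metres and radians):
On the way, in this order (a step that is already met when the one before it is completed fails the run):
1. the scale's cover lies back on its stop (value of joint scale_cover above 1.95 rad), for 0.2 s.
2. the big weight is carried over the row of cans, above their tops (z of big_weight in the frame of can_tray above 0.112 m and x of big_weight in the frame of can_tray between -0.14 and 0.14 m and y of big_weight in the frame of can_tray between -0.042 and 0.042 m).
At the end, for the whole second after the job is handed in: The cover is on its stop (over 1.95 rad); the big weight, still gripped and at rest, hovers upright (within 0.15 rad) with its underside 3 to 25 mm above the pan, its axis within 12 mm of the pan's centre, and does not touch the scale (value of joint scale_cover above 1.95 rad and horizontal distance between big_weight and scale_pan below 0.012 m and z of big_weight in the frame of scale_pan between 0.003 and 0.025 m and angle between big_weight's own z axis and vertical below 0.15 rad and linear speed of big_weight below 0.03 m/s and contact force between the fingers and big_weight above 1 N and contact force between big_weight and scale below 0.05 N); the arm keeps its last pose, push and grip.
It fails at once if the cover is thrown onto its stop (over 2.5 rad/s near the end of its swing) (value of joint scale_cover above 1.7 rad and velocity of joint scale_cover above 2.5 rad/s).
It fails at once if the big weight touches the scale (contact force between big_weight and scale above 0.3 N).
It fails at once if a can is knocked (distance of any of can_a, can_b, can_c from where it was at the start of the episode above 0.02 m or angle between any of can_a, can_b, can_c's own z axis and vertical above 0.2 rad).
It fails at once if the smaller weight is knocked (distance of small_weight from where it was at the start of the episode above 0.03 m or angle between small_weight's own z axis and vertical above 0.4 rad).
It also fails if it takes over 61 s, if anything falls off the work surface, if the arm or the gripper's body presses on something with over 40 N, if the wrist force passes 120 N, or if a joint passes its speed limit or range.

## Working session

There is one attempt and no reset: what is moved stays moved. The work goes in short steps, Python scripts to look and compute and a tool call to move; the robot and the scene stay as the last step left them, time stands still between calls to the robot, and variables do not carry over. Pictures are saved under pics/ and viewed, about 8 in all and at most 12, crops included, and the job is handed in when it is done.

Besides the shell and the picture viewer there is one more tool, called as name(argument=value, ...) on one line, values as JSON. move_arm: Moves the arm, as the interface text tells. Its arguments: {"type":"object","properties":{"moves":{"type":"array","items":{"type":"array","items":{"type":"array","items":{"type":"number"}}}},"gripper":{"type":"number"}},"required":["moves"]}

```bash
mkdir -p pics; ls
python3 - <<'E'
from station import readout, eyes, job, robot
import cv2,json
print(readout.get_obs(), robot.grasp_offset)
for n in ("scene","top"):
    s=eyes.snapshot(n); print(n,s["intrinsics"],s["view"],[k for k in s])
    cv2.imwrite(f"pics/{n}0.png",s["img"][:,:,::-1])
E
```

```text
pics
{'clock': 0.0, 'qpos': array([-7.09678823e+01,  1.72168890e+01,  8.71811359e+01,  5.24203983e-05,
        7.56698055e+01, -3.81521578e+00]), 'qd': array([ 0.02164596, -0.07902533, -0.03214251, -0.02883177,  0.02111955,
       -0.0437571 ]), 'tau': array([ 9.93416070e-04, -5.31802905e+01, -3.52731979e+01,  7.09346356e-02,
        2.43740890e-02, -1.27939261e-04]), 'eef_pos': array([ 0.21346863, -0.50659392,  0.20486809]), 'orientation': array([-1.79932323e+02, -4.56401613e-03,  2.28473178e+01]), 'ft_force': array([-0.07326097,  0.11937835,  0.0756126 ]), 'ft_torque': array([ 0.00046169,  0.02590015, -0.01827433]), 'opening': 0.09412919686815273} 0.0188
scene [[561.07265062   0.         317.90045118]
 [  0.         561.07265062 239.03582667]
 [  0.           0.           1.        ]] [[-0.66708067 -0.74490829 -0.01072464  0.41690951]
 [ 0.38769599 -0.35941057  0.84883206 -0.2378734 ]
 [-0.63615658  0.56208156  0.5285538  -0.56338173]
 [ 0.          0.          0.          1.        ]] ['img', 'intrinsics', 'view']
top [[459.71751597   0.         322.51220906]
 [  0.         459.71751597 241.44760487]
 [  0.           0.           1.        ]] [[-8.60552795e-04 -9.99919930e-01  1.26251144e-02  4.73295940e-02]
 [ 9.94681456e-01  4.44422224e-04  1.02998080e-01 -5.43148003e-01]
 [-1.02995444e-01  1.26466024e-02  9.94601429e-01 -8.45646711e-01]
 [ 0.00000000e+00  0.00000000e+00  0.00000000e+00  1.00000000e+00]] ['img', 'intrinsics', 'view']
```

View pics/top0.png

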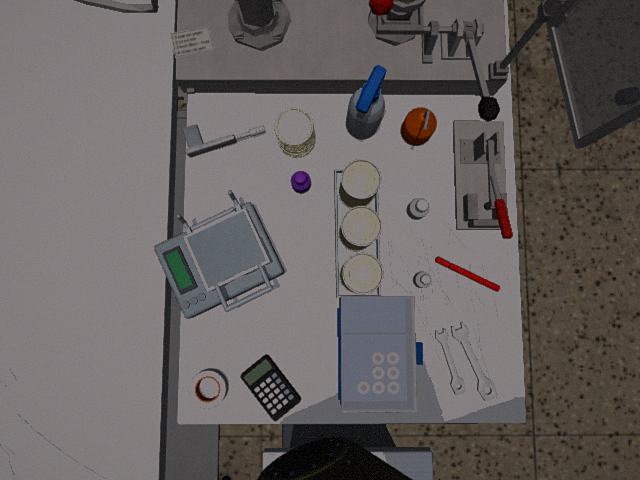

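View pics/scene0.png

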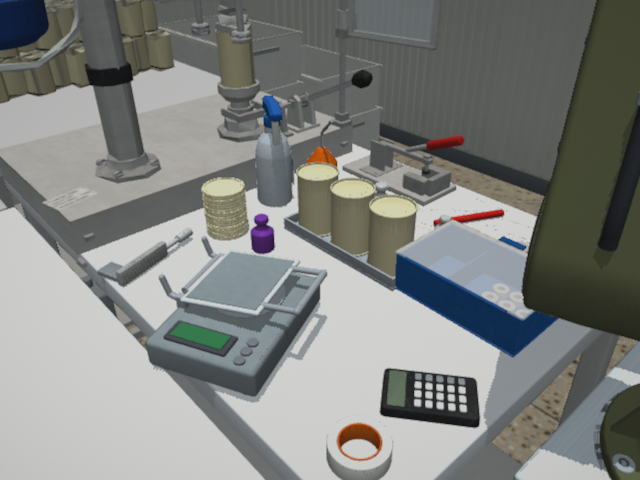

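The top view shows the scale at about (220,258) with its handle bar from (223,308) to (273,287). The weights are at (418,208), which looks bigger, and (422,280). The cans are at (361,180), (361,227) and (362,273). I'll zoom in once to get finer pixels.

```bash
cat > h.py <<'E'
import numpy as np
from station import readout, eyes, job, robot
def cam(n): s=eyes.snapshot(n); return s
def proj(s,P):
    P=np.atleast_2d(P); c=P@s["view"][:3,:3].T+s["view"][:3,3]
    d=c*[1,-1,-1]; p=d@s["intrinsics"].T; return p[:,:2]/p[:,2:]
def unproj(s,uv,z):
    uv=np.atleast_2d(uv); d=np.c_[uv,np.ones(len(uv))]@np.linalg.inv(s["intrinsics"]).T*[1,-1,-1]
    R=s["view"][:3,:3]; o=-R.T@s["view"][:3,3]; d=d@R
    return o+d*((z-o[2])/d[:,2])[:,None]
E
python3 - <<'E'
from h import *
import cv2
t=cv2.imread('pics/top0.png'); s=cv2.imread('pics/scene0.png')
a=cv2.resize(t[180:330,145:295],None,fx=4,fy=4,interpolation=cv2.INTER_CUBIC)
b=cv2.resize(t[190:295,400:440],None,fx=5,fy=5,interpolation=cv2.INTER_CUBIC)
im=np.zeros((600,800,3),np.uint8); im[:,:600]=a; im[:525,600:800]=b
cv2.imwrite('pics/crop1.png',im)
c=cv2.resize(s[235:395,140:335],None,fx=3.7,fy=3.7,interpolation=cv2.INTER_CUBIC)
cv2.imwrite('pics/crop2.png',c[:600,:800])
T=cam("top")
print(unproj(T,[[418,204],[422,276]],.055),unproj(T,[[361,180],[361,227],[362,273]],.111))
print(unproj(T,[[223,308],[273,287]],.07),unproj(T,[[155,243],[245,200],[284,268],[190,317]],.048))
E
```

```text
[[ 0.61047223 -0.1302004   0.055     ]
 [ 0.47681251 -0.13456189  0.055     ]] [[ 0.64228973 -0.01893684  0.111     ]
 [ 0.55962499 -0.01815201  0.111     ]
 [ 0.48040309 -0.0191093   0.111     ]]
[[0.41987854 0.22459752 0.07      ]
 [0.4569208  0.13629285 0.07      ]] [[0.53804083 0.35679095 0.048     ]
 [0.61887604 0.19228931 0.048     ]
 [0.49184249 0.11848354 0.048     ]
 [0.40286689 0.28851463 0.048     ]]
```

View pics/crop1.png

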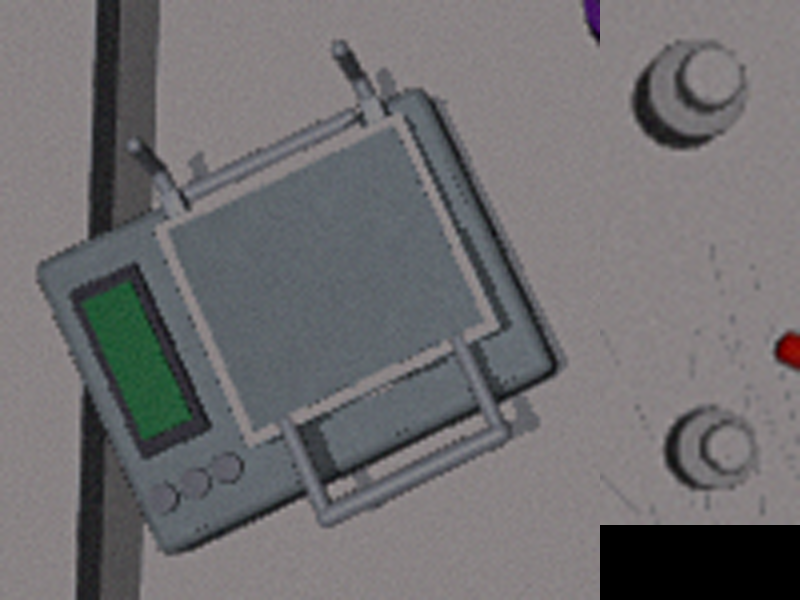

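View pics/crop2.png

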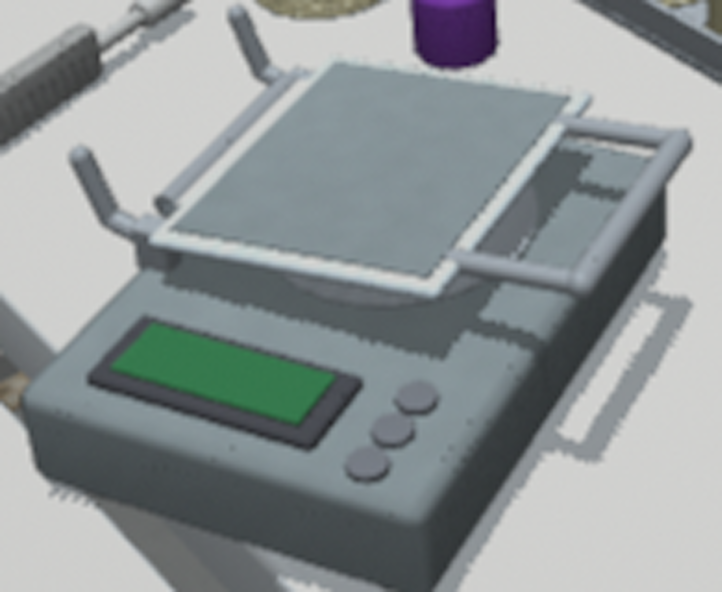

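The crops give scale box, cover and bar corners in both views. The upper weight at (690,95) in the crop is clearly the bigger one. I'll fit the scale pose and cover angle together.

```bash
cat >> h.py <<'E'
def scalepts(p, pts):
    x,y,w=p; c,s=np.cos(w),np.sin(w); R=np.array([[c,-s,0],[s,c,0],[0,0,1]])
    return np.array(pts)@R.T+[x,y,0]
def cov(th,r,y,dz=0):  # r from hinge toward front, dz normal to plate
    return [0.068-r*np.cos(th)+dz*np.sin(th), y, 0.066+r*np.sin(th)+dz*np.cos(th)]
E
python3 - <<'E'
from h import *
from scipy.optimize import least_squares
T,S=cam("top"),cam("scene")
box=[[-.075,.125,.048],[.075,.125,.048],[-.075,-.075,.048],[.075,-.075,.048]]
def cp(th): return [cov(th,.160,.042),cov(th,.160,-.042),cov(th,.118,.062,.0025),cov(th,.118,-.062,.0025),cov(th,.006,.062,.0025),cov(th,.006,-.062,.0025)]
tu=np.array([[172,553],[38,264],[557,368],[423,86],[325,520],[508,433],[252,443],[503,328],[157,230],[402,113]])/4+[145-.4,180-.4]
su=np.array([[428,523],[26,402],[667,185],[0,0],[583,280],[683,140],[432,295],[592,98],[152,240],[325,62]])/3.7+[140-.4,235-.4]
W=np.ones((10,1));W[3]=0
def f(p):
    P=scalepts(p[:3],box+cp(p[3]))
    return np.r_[(proj(T,P)-tu).ravel(),((proj(S,P)-su)*W).ravel()]
r=least_squares(f,[.5,.22,.4,.1],loss='soft_l1'); print(r.x,np.degrees(r.x[2]))
print(f(r.x).reshape(2,10,2).round(1).tolist())
for th in np.linspace(r.x[3],2.05,6): print(th.round(2),scalepts(r.x[:3],[cov(th,.16,0)]).round(3))
E=unproj(T,[[400+690/5,190+75/5],[400+730/5,190+448/5]],.055);
print(E)
b=np.array([[690,95],[712,448]]);print([unproj(T,np.array([[400+(690-600+22)/5,190+76/5]]),.061),unproj(T,np.array([[400+(728-600)/5,190+447/5]]),.049)])
E
```

```text
[0.51878529 0.21827766 0.4555491  0.08702491] 26.101040786626076
[[[-2.7, 2.7], [-2.9, 1.1], [0.4, 0.4], [-0.9, -1.2], [1.0, -0.4], [-1.4, 0.1], [-1.0, 2.2], [-0.1, 0.0], [-1.9, -0.4], [-0.8, -0.9]], [[-0.1, -1.5], [-3.1, -2.4], [1.9, -8.4], [0.0, 0.0], [0.8, 0.8], [-0.3, 0.3], [2.3, -0.7], [0.9, -2.1], [-0.7, -0.5], [1.8, -2.4]]]
0.09 [[0.437 0.178 0.08 ]]
0.48 [[0.452 0.186 0.14 ]]
0.87 [[0.487 0.203 0.189]]
1.26 [[0.537 0.227 0.219]]
1.66 [[0.592 0.254 0.225]]
2.05 [[0.646 0.281 0.208]]
[[ 0.60891537 -0.35477535  0.055     ]
 [ 0.47010443 -0.36268831  0.055     ]]
[array([[ 0.60711532, -0.13695685,  0.061     ]]), array([[ 0.470727  , -0.14244472,  0.049     ]])]
```

move_arm(moves=[[[0, 0, 0, -6.6], [0, 0, 0, -6.6], [0, 0, 0, -6.6], [0, 0, 0, -6.6], [0, 0, 0, -6.6]]])

```text
clock: 0.67
eef_pos: [0.2136, -0.5068, 0.2053]
orientation: [-180.0, -0.0, 56.2]
ft_force: [-0.2, 0.2, -0.3]
opening: 0.094
```

move_arm(moves=[[[0, 0, 0, -6.6], [0, 0, 0, -6.6], [0, 0, 0, -6.6], [0, 0, 0, -6.6], [0, 0, 0, -6.6]]])

```text
clock: 1.08
eef_pos: [0.2136, -0.5068, 0.2053]
orientation: [-180.0, -0.0, 89.2]
ft_force: [-0.3, 0.6, -0.4]
opening: 0.0939
```

move_arm(moves=[[[0, 0, 0, -6.6], [0, 0, 0, -6.6], [0, 0, 0, -6.6], [0, 0, 0, -6.6], [0, 0, 0, -0.9]]])

```text
clock: 1.5
eef_pos: [0.2135, -0.5068, 0.2053]
orientation: [180.0, -0.0, 116.5]
ft_force: [-0.4, -0.1, 0.0]
opening: 0.0938
```

move_arm(moves=[[[0.0258, 0.0251, 0, 0], [0.0258, 0.0251, 0, 0], [0.0258, 0.0251, 0, 0], [0.0258, 0.0251, 0, 0], [0.0258, 0.0251, 0, 0]]])

```text
clock: 1.92
eef_pos: [0.2695, -0.3341, 0.2053]
orientation: [180.0, -0.0, 115.9]
ft_force: [0.8, 0.6, 0.9]
opening: 0.094
```

move_arm(moves=[[[0.0258, 0.0251, 0, 0], [0.0258, 0.0251, 0, 0], [0.0258, 0.0251, 0, 0], [0.0258, 0.0251, 0, 0], [0.0258, 0.0251, 0, 0]]])

```text
clock: 2.33
eef_pos: [0.3252, -0.163, 0.2056]
orientation: [180.0, 0.0, 115.9]
ft_force: [0.7, -0.2, 0.7]
opening: 0.0937
```

move_arm(moves=[[[0.0258, 0.0251, 0, 0], [0.0258, 0.0251, 0, 0], [0.0258, 0.0251, 0, 0], [0.0258, 0.0251, 0, 0], [0.0258, 0.0251, 0, 0]]])

```text
clock: 2.75
eef_pos: [0.3811, 0.0084, 0.2057]
orientation: [180.0, 0.0, 115.9]
ft_force: [0.7, -0.6, 0.4]
opening: 0.094
```

move_arm(moves=[[[0.0258, 0.0251, 0, 0], [0.0258, 0.0251, 0, 0], [0.0258, 0.0251, 0, 0], [0.0258, 0.0251, 0, 0], [0, 0, 0, 0]]])

```text
clock: 3.17
eef_pos: [0.4264, 0.1476, 0.2052]
orientation: [180.0, -0.0, 116.2]
ft_force: [0.8, 0.1, -0.8]
opening: 0.0938
```

```bash
cat >> h.py <<'E'
from scipy.spatial.transform import Rotation as Ro
def wrist():
    o=readout.get_obs(); s=eyes.snapshot("wrist")
    M=np.eye(4); M[:3,:3]=Ro.from_euler('xyz',o["orientation"],degrees=True).as_matrix(); M[:3,3]=o["eef_pos"]
    s["view"]=np.linalg.inv(M@s["tool_from_camera"]); return s,o
E
python3 - <<'E'
from h import *
import cv2
s,o=wrist(); print(o["eef_pos"],o["orientation"],o["qpos"]); print(s["intrinsics"],[k for k in s])
cv2.imwrite('pics/w1.png',s["img"][:,:,::-1])
p=[.5188,.2183,.4555]
print(proj(s,scalepts(p,[cov(.087,.16,.042),cov(.087,.16,-.042),cov(.087,.118,.062),cov(.087,.118,-.062)])))
np.savez('w1.npz',K=s["intrinsics"],V=s["view"])
E
```

```text
[0.42636146 0.14761841 0.20521167] [ 1.79981674e+02 -4.12672009e-02  1.16151585e+02] [ 1.44178970e+01  4.45817882e+00  1.02310718e+02  4.60940692e-02
  7.32215570e+01 -1.17469834e+01]
[[386.64164882   0.         319.0961743 ]
 [  0.         386.64164882 238.25224408]
 [  0.           0.           1.        ]] ['img', 'intrinsics', 'tool_from_camera', 'view']
[[348.1271712  149.99256534]
 [345.97422586 254.81598881]
 [403.11550641 123.1271222 ]
 [394.79438104 276.34791319]]
```

View pics/w1.png

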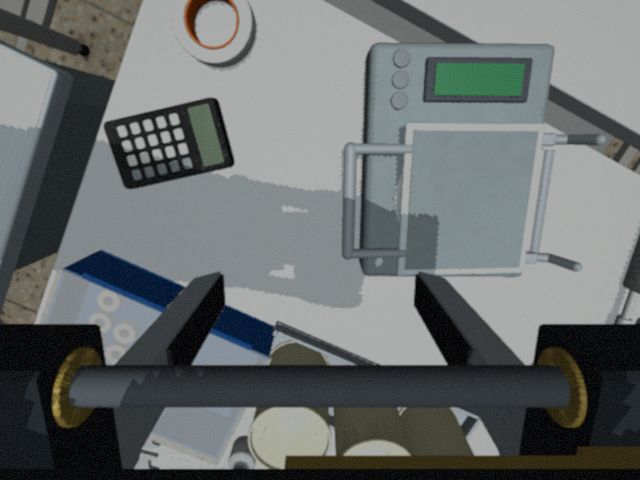

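The wrist view has the bar ends at about (349,149) and (349,253), within a pixel or two of the fit. I'll pre-close the fingers so one fits the 42 mm gap, centre over the bar, and descend.

move_arm(moves=[[[0.0226, 0.0229, 0, 0], [0, 0, 0.02, 0], [0, 0, 0.02, 0], [0, 0, 0, 0], [0, 0, 0, 0]]], gripper=0.64)

```text
clock: 3.63
eef_pos: [0.4359, 0.1729, 0.1654]
orientation: [-179.9, -0.0, 116.0]
ft_force: [-0.3, -1.1, 0.4]
opening: 0.0643
```

Run:
```python
from h import *
o=readout.get_obs(); print(o["eef_pos"],o["opening"])
p=[.5188,.2183,.4555]; y=np.radians(o["orientation"][2]); b=scalepts(p,[cov(.087,.16,0)])[0]; d=b-o["eef_pos"]
print(d@[np.cos(y),np.sin(y),0], d@[np.sin(y),-np.cos(y),0], -d[2]+.0188)
```

```text
[0.43587504 0.17287313 0.16541054] 0.0642711189572662
0.004319956275748971 0.0030527521991120543 0.10430809755458981
```

move_arm(moves=[[[0.004, 0.003, 0, 0], [0, 0, 0, 0], [0, 0, 0, 0], [0, 0, 0, 0], [0, 0, 0.02, 0]]])

```text
clock: 4.05
eef_pos: [0.4388, 0.1791, 0.1485]
orientation: [179.7, 0.1, 116.1]
ft_force: [1.3, 0.6, -0.2]
opening: 0.0344
```

move_arm(moves=[[[0, 0, 0.02, 0], [0, 0, 0.02, 0], [0, 0, 0.02, 0], [0, 0, 0.012, 0], [0, 0, 0.011, 0]]])

```text
clock: 4.47
eef_pos: [0.437, 0.1785, 0.0617]
orientation: [-180.0, -0.0, 116.1]
ft_force: [0.2, -0.7, -0.9]
opening: 0.0338
```

move_arm(moves=[[[0, 0, 0, 0], [0, 0, 0, 0], [0, 0, 0, 0], [0, 0, 0, 0], [0, 0, 0, 0]]], gripper=1)

```text
clock: 4.88
eef_pos: [0.4373, 0.1787, 0.0631]
orientation: [180.0, 0.0, 116.1]
ft_force: [-0.9, -2.0, 0.4]
opening: 0.0089
```

move_arm(moves=[[[0, 0, 0, 0], [0, 0, 0, 0], [0, 0, 0, 0]]])

```text
clock: 5.13
eef_pos: [0.4373, 0.1787, 0.0627]
orientation: [180.0, 0.0, 116.1]
ft_force: [0.0, -1.0, 1.9]
opening: 0.0094
```

Gripped: the opening is 9.4 mm on the 10 mm bar. Next I'll work out the arc increments.

Run:
```python
import numpy as np
t=np.r_[np.arange(.09,1.7,.1),np.arange(1.74,2.06,.05)]
y=-.16*np.cos(t);z=.16*np.sin(t)
for a,b,c in zip(t[1:],np.diff(y),-np.diff(z)): print(f"{a:.2f} {b:.4f} {c:.4f}")
```

```text
0.19 0.0022 -0.0158
0.29 0.0038 -0.0155
0.39 0.0053 -0.0151
0.49 0.0068 -0.0145
0.59 0.0082 -0.0137
0.69 0.0096 -0.0128
0.79 0.0108 -0.0118
0.89 0.0119 -0.0107
0.99 0.0129 -0.0094
1.09 0.0138 -0.0081
1.19 0.0145 -0.0067
1.29 0.0151 -0.0052
1.39 0.0156 -0.0037
1.49 0.0159 -0.0021
1.59 0.0160 -0.0005
1.69 0.0160 0.0011
1.74 0.0079 0.0011
1.79 0.0078 0.0015
1.84 0.0078 0.0019
1.89 0.0077 0.0023
1.94 0.0075 0.0027
1.99 0.0074 0.0031
2.04 0.0072 0.0034
```

move_arm(moves=[[[0, 0.0022, -0.0158, 0], [0, 0.0038, -0.0155, 0], [0, 0.0053, -0.0151, 0], [0, 0.0068, -0.0145, 0], [0, 0.0082, -0.0137, 0]]])

```text
clock: 5.55
eef_pos: [0.4596, 0.1895, 0.1373]
orientation: [-179.8, 0.0, 116.1]
ft_force: [-6.0, -6.7, 1.1]
opening: 0.009
```

move_arm(moves=[[[0, 0.0096, -0.0128, 0], [0, 0.0108, -0.0118, 0], [0, 0, 0, 0], [0, 0, 0, 0]]])

```text
clock: 5.88
eef_pos: [0.478, 0.1984, 0.1634]
orientation: [-179.8, 0.0, 116.2]
ft_force: [-22.9, -13.6, 25.3]
opening: 0.0092
```

The force is about 36 N radially outward, which means my arc is about 1.5 mm too tight. I'll ease outward and then continue, watching the force.

move_arm(moves=[[[0, -0.001, -0.0012, 0], [0, 0, 0, 0]]])

```text
clock: 6.05
eef_pos: [0.4777, 0.1983, 0.1634]
orientation: [-179.9, 0.0, 116.1]
ft_force: [-7.5, -6.1, 8.5]
opening: 0.0089
```

move_arm(moves=[[[0, 0.0119, -0.0109, 0], [0, 0.0129, -0.0096, 0], [0, 0.0138, -0.0083, 0], [0, 0, 0, 0]]])

```text
clock: 6.38
eef_pos: [0.5145, 0.2161, 0.1936]
orientation: [179.9, 0.1, 116.1]
ft_force: [-6.3, -6.2, 17.1]
opening: 0.0088
```

move_arm(moves=[[[0, 0.0145, -0.0073, 0], [0, 0.0151, -0.0056, 0], [0, 0.0156, -0.0038, 0], [0, 0.0159, -0.0021, 0], [0, 0, 0, 0]]])

```text
clock: 6.8
eef_pos: [0.5695, 0.2431, 0.2111]
orientation: [179.9, 0.0, 116.1]
ft_force: [1.4, -2.8, 9.1]
opening: 0.0088
```

move_arm(moves=[[[0, 0.016, -0.0008, 0], [0, 0.016, 0.0011, 0], [0, 0.0079, 0.0011, 0], [0, 0.0078, 0.0015, 0], [0, 0, 0, 0]]])

```text
clock: 7.22
eef_pos: [0.6116, 0.2637, 0.2074]
orientation: [179.9, 0.0, 116.1]
ft_force: [3.4, -2.5, 3.5]
opening: 0.0089
```

move_arm(moves=[[[0, 0.0078, 0.0019, 0], [0, 0.0077, 0.0023, 0], [0, 0.0075, 0.0027, 0], [0, 0, 0, 0]]])

```text
clock: 7.55
eef_pos: [0.632, 0.2736, 0.2001]
orientation: [180.0, 0.0, 116.1]
ft_force: [4.0, -3.8, 1.8]
opening: 0.0093
```

Run:
```python
from h import *
o=readout.get_obs(); print(o["eef_pos"],o["opening"],o["ft_force"])
p=[.5188,.2183,.4555]; h=scalepts(p,[[.068,0,.066]])[0]; d=o["eef_pos"]+[0,0,.0188]-h; u=[np.cos(.4555),np.sin(.4555),0]
print(np.arctan2(d[2],-(d@u)),np.hypot(d[2],d@u))
```

```text
[0.63198761 0.27363189 0.20007298] 0.009259016858396607 [ 4.03660215 -3.81350513  1.78901955]
1.933351775260567 0.1635016372266903
```

move_arm(moves=[[[0, 0.0074, 0.0031, 0], [0, 0.0058, 0.0027, 0], [0, 0.003, 0.0016, 0], [0, 0, 0, 0]]])

```text
clock: 7.88
eef_pos: [0.6461, 0.2806, 0.1929]
orientation: [180.0, 0.0, 116.1]
ft_force: [4.4, -3.8, 0.8]
opening: 0.0088
```

move_arm(moves=[[[0, 0.002, 0.001, 0], [0, 0, 0, 0]]])

```text
clock: 8.05
eef_pos: [0.6469, 0.281, 0.1924]
orientation: [-179.9, 0.0, 116.1]
ft_force: [-4.5, -7.9, 5.5]
opening: 0.0089
```

The force now pushes back against the motion, so the cover is on the stop. One more small push, then I'll release and rise.

move_arm(moves=[[[0, 0.0015, 0.0007, 0], [0, 0, 0, 0], [0, 0, 0, 0]]])

```text
clock: 8.3
eef_pos: [0.6472, 0.2811, 0.1923]
orientation: [-179.7, 0.0, 116.1]
ft_force: [-15.6, -13.5, 11.3]
opening: 0.009
```

move_arm(moves=[[[0, 0, 0, 0], [0, 0, 0, 0], [0, 0, 0, 0], [0, 0, 0, 0], [0, 0, 0, 0]]], gripper=0.6)

```text
clock: 8.72
eef_pos: [0.6487, 0.2828, 0.1913]
orientation: [-180.0, -0.0, 116.2]
ft_force: [0.4, -0.5, 0.3]
opening: 0.0366
```

move_arm(moves=[[[0, 0, -0.015, 0], [0, 0, -0.02, 0], [0, 0, -0.03, 0], [0, 0, -0.03, 0], [0, 0, 0, 0]]])

```text
clock: 9.13
eef_pos: [0.6497, 0.2831, 0.2934]
orientation: [179.5, 0.0, 116.2]
ft_force: [0.8, -1.0, 1.3]
opening: 0.0379
```

Run:
```python
from h import *
import cv2
T,S=cam("top"),cam("scene")
a=cv2.resize(T["img"][160:330,140:310],None,fx=2.35,fy=2.35,interpolation=2)
b=cv2.resize(S["img"][190:390,130:330],None,fx=2,fy=2,interpolation=2)
im=np.zeros((400,800,3),np.uint8); im[:a.shape[0],:a.shape[1]]=a[:400]; im[:,400:]=b
cv2.imwrite('pics/open.png',im[:,:,::-1]); print(readout.get_obs()["eef_pos"],readout.get_obs()["orientation"])
p=[.5188,.2183,.4555]
print((proj(S,scalepts(p,[cov(2.05,.16,.042),cov(2.05,.16,-.042),[0,0,.052]]))-[130,190])*2+[400,0],(proj(T,scalepts(p,[cov(2.05,.16,.042),cov(2.05,.16,-.042),[0,0,.052]]))-[140,160])*2.35)
```

```text
[0.6490226  0.28281615 0.28744659] [1.79878234e+02 3.04486170e-03 1.16160022e+02]
[[374.13244494 -14.46013602]
 [457.77411974 -67.29823352]
 [636.37970228 205.35439694]] [[ 13.4817606   32.74068948]
 [131.96489619 -22.5264672 ]
 [210.50498692 219.10013568]]
```

View pics/open.png

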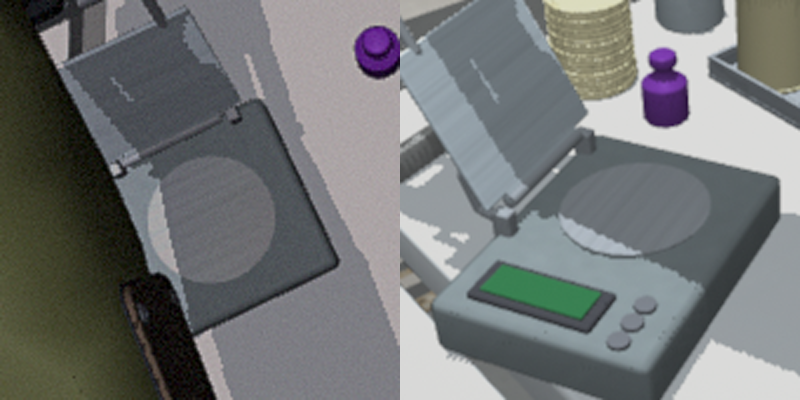

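The cover is leaning back on its stop. The pan centre in the crops is at (211,218) and (635,208), within a pixel or two of the fitted (210.5,219) and (636,205). On to the big weight.

move_arm(moves=[[[-0.0299, -0.0186, 0, 0], [-0.0299, -0.0186, 0, 0], [-0.0299, -0.0186, 0, 0], [-0.0299, -0.0186, 0, 0], [-0.0299, -0.0186, 0, 0]]], gripper=0)

```text
clock: 9.65
eef_pos: [0.6304, 0.1059, 0.2848]
orientation: [-179.9, -0.0, 116.2]
ft_force: [0.1, -0.8, 0.2]
opening: 0.0675
```

move_arm(moves=[[[-0.0299, -0.0186, 0, 0], [-0.0299, -0.0186, 0, 0], [-0.0299, -0.0186, 0, 0], [-0.0299, -0.0186, 0, 0], [-0.0299, -0.0186, 0, 0]]])

```text
clock: 10.07
eef_pos: [0.6128, -0.0693, 0.285]
orientation: [-179.9, -0.1, 116.2]
ft_force: [1.2, 0.3, -1.3]
opening: 0.0937
```

move_arm(moves=[[[-0.0299, -0.0186, 0, 0], [-0.0299, -0.0186, 0, 0], [0, 0, 0, 6.5], [0, 0, 0, 6.5], [0, 0, 0, 6.5]]])

```text
clock: 10.48
eef_pos: [0.6061, -0.1385, 0.2848]
orientation: [-179.9, -0.1, 96.3]
ft_force: [-0.6, 0.1, 0.2]
opening: 0.0938
```

move_arm(moves=[[[0, 0, 0.02, 6.5], [0, 0, 0.03, 0], [0, 0, 0.03, 0], [0, 0, 0, 0], [0, 0, 0, 0]]])

```text
clock: 10.9
eef_pos: [0.6059, -0.1376, 0.2051]
orientation: [-179.8, -0.1, 90.2]
ft_force: [0.2, -0.5, 0.8]
opening: 0.0938
```

Run:
```python
from h import *
import cv2
s,o=wrist(); print(o["eef_pos"],o["orientation"],o["opening"])
cv2.imwrite('pics/w2.png',s["img"][:,:,::-1])
print(proj(s,[[.607,-.137,.061],[.607,-.137,0],[.471,-.142,.049]]))
np.savez('w2.npz',intrinsics=s["intrinsics"],view=s["view"])
```

```text
[ 0.605851   -0.13760006  0.20511117] [-1.79787464e+02 -6.78526192e-02  9.01563091e+01] 0.09381442740380835
[[320.90663139 226.43166861]
 [320.82074731 213.1378924 ]
 [168.03119358 228.23797288]]
```

View pics/w2.png

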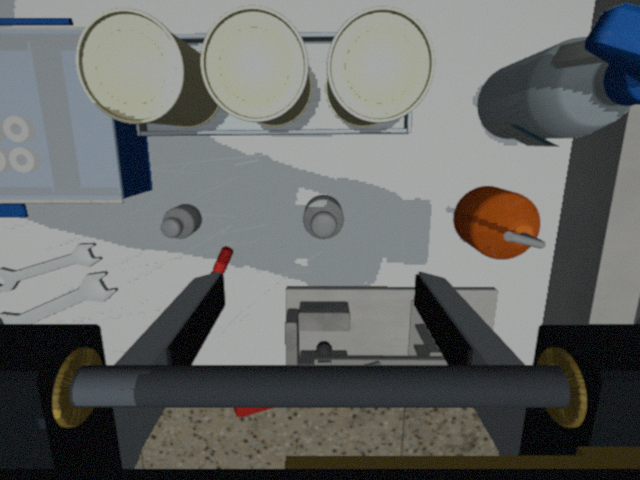

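The big weight's knob is at (323,224), close to the prediction. The orange object at (497,222) is near the gripper body's reach, so I'll check its position and height.

Run:
```python
from h import *
T=cam("top"); s=np.load('w2.npz')
for z in (0,.03,.06,.09): print(z,unproj(T,[[419,126],[402,126]],z)[:,:2].round(3).tolist(),unproj(s,[[497,222],[455,222]],z)[:,:2].round(3).tolist())
print(unproj(s,[[323,223]],.061),unproj(s,[[323,215]],.005))
```

```text
0 [[0.78, -0.148], [0.78, -0.114]] [[0.786, -0.145], [0.743, -0.145]]
0.03 [[0.769, -0.141], [0.769, -0.108]] [[0.772, -0.139], [0.732, -0.139]]
0.06 [[0.758, -0.134], [0.758, -0.102]] [[0.758, -0.133], [0.722, -0.133]]
0.09 [[0.748, -0.127], [0.747, -0.096]] [[0.743, -0.126], [0.711, -0.126]]
[[ 0.60877185 -0.13398899  0.061     ]] [[ 0.60917098 -0.13792774  0.005     ]]
```

It clears: the orange edge is at x≈0.72 and the body reaches 0.70. Descending and gripping.

move_arm(moves=[[[0.0015, 0.003, 0.02, 0], [0, 0, 0.025, 0], [0, 0, 0.025, 0], [0, 0, 0.025, 0], [0, 0, 0.025, 0]]])

```text
clock: 11.42
eef_pos: [0.6106, -0.1366, 0.0876]
orientation: [179.8, 0.1, 90.2]
ft_force: [0.5, 0.3, 0.1]
opening: 0.0942
```

move_arm(moves=[[[0, 0, 0.025, 0], [0, 0, 0.018, 0], [0, 0, 0.013, 0], [0, 0, 0, 0], [0, 0, 0, 0]]])

```text
clock: 11.83
eef_pos: [0.6102, -0.1365, 0.0317]
orientation: [179.9, 0.0, 90.2]
ft_force: [0.2, 0.4, 0.1]
opening: 0.0944
```

move_arm(moves=[[[0, 0, 0, 0], [0, 0, 0, 0], [0, 0, 0, 0], [0, 0, 0, 0], [0, 0, 0, 0]]], gripper=1)

```text
clock: 12.25
eef_pos: [0.6098, -0.1364, 0.031]
orientation: [180.0, 0.0, 90.1]
ft_force: [0.1, 0.4, 0.4]
opening: 0.0641
```

move_arm(moves=[[[0, 0, 0, 0], [0, 0, 0, 0], [0, 0, 0, 0], [0, 0, 0, 0], [0, 0, 0, 0]]])

```text
clock: 12.67
eef_pos: [0.6095, -0.1363, 0.0305]
orientation: [-180.0, -0.0, 90.2]
ft_force: [-1.0, 1.2, 0.6]
opening: 0.0378
```

Gripped, with a 37.8 mm opening. Now lift clear of the cans.

move_arm(moves=[[[0, 0, -0.01, 0], [0, 0, -0.02, 0], [0, 0, -0.025, 0], [0, 0, -0.025, 0], [0, 0, -0.025, 0]]])

```text
clock: 13.08
eef_pos: [0.6092, -0.1362, 0.1368]
orientation: [-180.0, -0.0, 90.2]
ft_force: [0.6, -0.1, -5.4]
opening: 0.0374
```

move_arm(moves=[[[0, 0, -0.025, 0], [0, 0, -0.02, 0], [0, 0, -0.015, 0], [0, 0, 0, 0], [0, 0, 0, 0]]])

```text
clock: 13.5
eef_pos: [0.6095, -0.1363, 0.1957]
orientation: [180.0, 0.0, 90.2]
ft_force: [-0.5, 0.4, -4.3]
opening: 0.0373
```

move_arm(moves=[[[0.015, -0.0038, 0, 0], [0.0296, -0.0076, 0, 0], [0.0296, -0.0076, 0, 0], [0.0296, -0.0076, 0, 0], [0.0296, -0.0076, 0, 0]]])

```text
clock: 13.92
eef_pos: [0.5736, -0.0013, 0.1938]
orientation: [-179.8, -0.0, 90.1]
ft_force: [1.1, 0.1, -4.7]
opening: 0.0372
```

move_arm(moves=[[[0.0296, -0.0076, 0, 0], [0.0296, -0.0076, 0, 0], [0.0296, -0.0076, 0, 0], [0.0296, -0.0076, 0, 0], [0.0296, -0.0076, 0, 0]]])

```text
clock: 14.33
eef_pos: [0.535, 0.1466, 0.194]
orientation: [-179.9, 0.0, 90.2]
ft_force: [0.9, 0.1, -5.1]
opening: 0.0374
```

move_arm(moves=[[[0.0296, -0.0076, 0, 0], [0.0296, -0.0076, 0, 0], [0.015, -0.0038, 0, 0], [0, 0, 0, 0], [0, 0, 0, 0]]])

```text
clock: 14.75
eef_pos: [0.5164, 0.2196, 0.1942]
orientation: [-179.9, 0.0, 90.3]
ft_force: [1.1, 0.6, -5.0]
opening: 0.0374
```

Run:
```python
from h import *
import cv2
o=readout.get_obs(); print(o["eef_pos"],o["orientation"],o["opening"],o["ft_force"])
T,S=cam("top"),cam("scene")
b=cv2.resize(S["img"][120:400,100:440],None,fx=2,fy=2,interpolation=2)
cv2.imwrite('pics/hov1.png',b[:,:,::-1])
e=o["eef_pos"]; q=lambda P:(proj(S,[P])[0]-[100,120])*2
print(q([e[0],e[1],e[2]-.0305]),q([e[0],e[1],e[2]+.03]),q([.5188,.2183,.052]))
y=np.radians(o["orientation"][2]); d=np.array([.5188,.2183,0])-e; print(d@[np.cos(y),np.sin(y),0],d@[np.sin(y),-np.cos(y),0])
```

```text
[0.51642635 0.21962439 0.19421798] [-1.79880169e+02  4.91607548e-02  9.02552553e+01] 0.037429420413801866 [ 1.14867134  0.5813747  -4.98631266]
[282.85674238 201.24966197] [274.21169031 110.77446273] [296.37970228 345.35439694]
-0.0013349517498699214 0.002367728964844674
```

View pics/hov1.png

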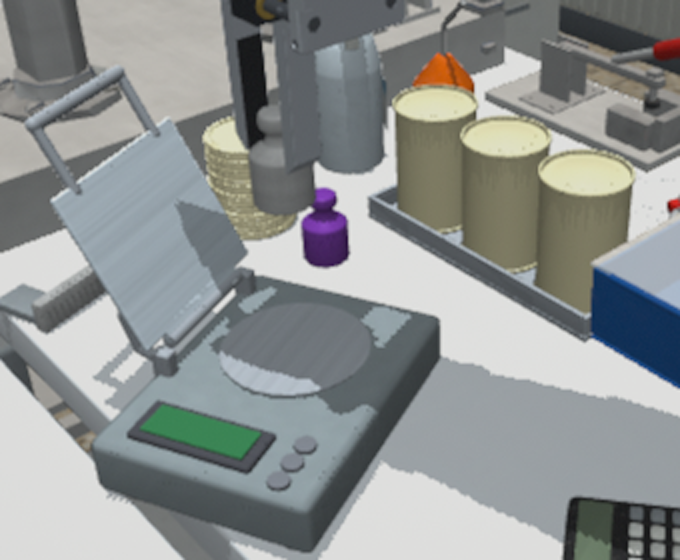

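The weight hangs upright with its base at about (283,203), matching the prediction. The cover is open and the cans look in place. Descending to hover.

move_arm(moves=[[[-0.001, 0.0025, 0.02, 0], [0, 0, 0.02, 0], [0, 0, 0.02, 0], [0, 0, 0.015, 0], [0, 0, 0.01, 0]]])

```text
clock: 15.27
eef_pos: [0.5195, 0.2168, 0.1085]
orientation: [-179.9, 0.0, 90.1]
ft_force: [-0.0, 0.0, -4.8]
opening: 0.0377
```

move_arm(moves=[[[0, 0, 0.008, 0], [0, 0, 0.005, 0], [0, 0, 0, 0], [0, 0, 0, 0], [0, 0, 0, 0]]])

```text
clock: 15.68
eef_pos: [0.5204, 0.2181, 0.0984]
orientation: [179.9, -0.0, 90.1]
ft_force: [0.2, -0.0, -4.8]
opening: 0.0373
```

Run:
```python
from h import *
import cv2
o=readout.get_obs(); print(o["eef_pos"],o["orientation"],o["opening"],o["ft_force"])
S=cam("scene")
b=cv2.resize(S["img"][170:370,130:330],None,fx=3,fy=3,interpolation=2)
cv2.imwrite('pics/hov2.png',b[:,:,::-1])
e=o["eef_pos"]; q=lambda P:(proj(S,[P])[0]-[130,170])*3
print(q([e[0],e[1],e[2]-.0305]),q([.5188,.2183,.052]),q([.5188,.2183,.064]))
print(np.hypot(*(e[:2]-[.5188,.2183])), e[2]-.0305-.052)
```

```text
[0.52038312 0.21809598 0.09838454] [ 1.79926166e+02 -2.48844292e-02  9.01449982e+01] 0.037263038792978494 [ 0.20801534 -0.04363544 -4.80857743]
[350.045167   337.21285468] [354.56955342 368.03159541] [352.47552055 346.14970061]
0.0015962111654327677 0.015884544752516792
```

View pics/hov2.png

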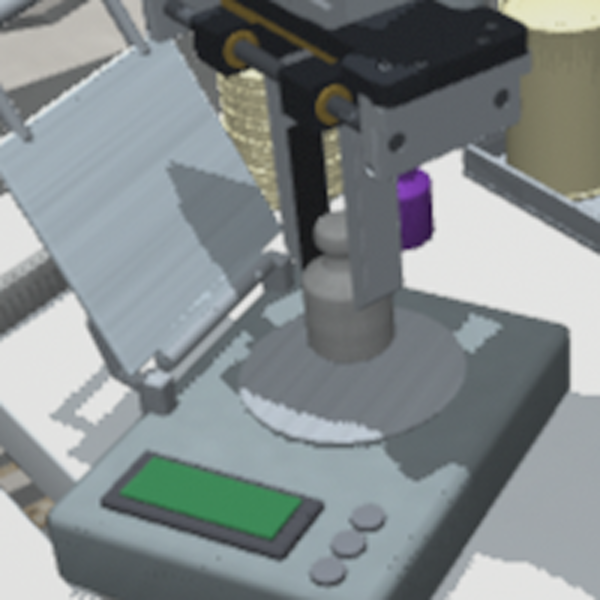

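The weight hovers upright and centred, about 16 mm up. The pan ellipse centre is at about (353,374) and the weight's lower edge at about (350,361). I'll lower 3 mm, settle, and hand in.

move_arm(moves=[[[0, -0.001, 0.003, 0], [0, 0, 0, 0], [0, 0, 0, 0], [0, 0, 0, 0], [0, 0, 0, 0]]])

```text
clock: 16.15
eef_pos: [0.519, 0.218, 0.0946]
orientation: [180.0, -0.0, 90.2]
ft_force: [0.4, 0.7, -4.8]
opening: 0.0376
```

Run:
```python
from h import *
o=readout.get_obs(); print(o["eef_pos"],o["orientation"],o["opening"],o["ft_force"],np.abs(o["qd"]).max())
print(job.close_job())
```

```text
[0.51899195 0.21803786 0.09463895] [ 1.79992123e+02 -2.37487646e-03  9.01504780e+01] 0.037581386603549455 [ 0.44489021  0.65065513 -4.76449727] 0.12138489059633167
the job is handed in; nothing more can be done
None
```

I opened the scale's cover onto its stop, carried the bigger weight over the cans, and handed in the job at about 16 s with the weight hovering over the pan. The system gave no verdict.

**Last readings:**
- **Position:** the gripper is within 1 mm of my fitted pan centre, and the weight's underside is about 12 mm above the pan. Both rely on camera fits good to about 2–3 mm.
- **Grip:** the fingers read 37.6 mm on the 38 mm weight. The wrist carries 4.8 N, which is the weight's full load, so it isn't resting on the scale.
- **Pictures:** the last one, taken 3 mm higher, shows the weight upright and clear of the scale with the cover lying back. The cans looked undisturbed in the picture before it. I didn't check the small weight after lifting.

**Disagreements:**
- **Cover arc:** my planned path was about 1.5–2 mm too tight, so the wrist force rose to about 37 N partway. I corrected it while moving.
- **Pan position:** in the last picture the pan appeared about 2 pixels (about 3 mm) from where I predicted, well inside the 12 mm tolerance.

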